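# Dispense the oldest vial with the lever and restock the lane

## Robot

A 6-joint arm with a two-finger parallel gripper is mounted at the origin on the work surface. World frame = base frame: x ahead of the robot, y to its left, z up, the work surface at z = 0. Lengths are in m, angles in rad, forces in N, time in s.
With the tool pointing down it reaches from about 0.3 to 0.875 m from the base axis. Payload 6.4 kg.
Tool frame: the origin (TCP) lies on the front face of the gripper's body, between the roots of the fingers; the fingertips stand 73 mm ahead of it and the grasp point (between the pads) lies 54 mm ahead of it; z points along the fingers, y is the line along which they close (so a half turn about z gives the same grasp; the last joint's range is limited). The gripper opens to 85 mm and grips with 20 to 120 N. Pads are 22 mm wide; open, the fingers measure 114 mm over their backs; the gripper's body (76 mm by 85 mm) begins 54 mm behind the grasp point. The pads swing forward as they close: fully open they stand 13 mm farther back than shut.
Start: joints at [0.996, 0.181, 1.607, -0, 1.354, -0.206], TCP at [0.207, 0.536, 0.304] pointing down, gripper open.
Joint ranges: [-2.99, 2.99], [-0.89, 2.07], [0.3, 2.58], [-1.14, 4.28], [0, 2.63], [-3.12, 3.12]. Speed limits (rad/s): [2.57, 2.57, 3.01, 3.14, 3.14, 3.14].

## Interface

Orientations are given as a unit quaternion [w, x, y, z].
In Python, from bench import state, get_image, get_calibration, bot, masks_of gives the robot as it stands.
- The arm moves only by the tool arm_command, never from a script. Its argument "series" is a list of rows, each a list of 3 entries, a list of its own where there are three numbers: the shift along the world's x, y, z in cm, then the turn about the world's z in degrees, then the opening, from -1 (shut) to 1 (fully open). In form: [[[tx, ty, tz], roll, grip], ...]. A call has 1 to 20 rows; each row shifts and turns the commanded pose from where the row before left it; what a row does not reach is not made up. A row lasts 1/10 s, in which the tool goes at most 50 mm and 8.59 degrees, less where a joint would pass 70% of its speed; a pose out of reach is approached as far as the arm can. A call with a gripper value outside its range is refused whole. The fingers move at their own pace and stop on an object; "grip_force" is the grip in N (left out, the last holds). Time passes only in rows, so rows that do not move let the fingers close. It gives the time, the measured TCP pose, the force, the opening and the grip force at its end, in the units of the state.
- state(): the state, without advancing time (a new reading comes with each control period).
- get_image(name): name is "side" or "top"; returns the picture (384x512x3 uint8, red, green, blue); there is no depth.
- get_calibration(name): a dict with "vfov" (degrees; the focal length in pixels is half the picture's height over the tangent of half this angle, whatever the lens; pixels are square), "cx", "cy" (the principal point, pixels), "xyz" and "attitude" of the camera in the world. Camera axes: x right, y down, z forward; pixel columns grow to the right and rows downward; lengths in m; the calibration is good to about 2 mm. A picture is of the moment at which its call begins. get_calibration takes no time and is no camera call.
- bot.sign_off(): hands the job in; it is judged then, once.
Trained networks look in the newest picture that a camera, given by its name, has taken for a name from the list of things; names that differ only in an ending like _2 or _b are one class to them, and where a whole thing is asked for, a point or a joint stands for the part that bears it (a point fixed in the world has none). Each returns a list of dicts, best first, with "confidence" (0 to 1); they miss things now and then, are a little off and sometimes report something else, mostly with a low value. They report only what shows in the picture. A call takes as long as a camera call.
- masks_of(camera, name): "pixels" (384x512 bool, what is visible of it) and "xy" ([column, row] in pixels, amid what is visible of it).
The state is a dict: "time_s": time; "joint_pos": joint angles; "joint_velocities": joint speeds; "effort": joint torques, N m; "eef_pos": TCP position; "tcp_rot": TCP orientation; "force": force on the tool from outside, world axes, zero at the start; "ft_torque": the same for the moment, N m; "grip_width": finger opening in m; "finger_force": force on a finger pad.
Only numpy, scipy, OpenCV 4.12 (cv2) and the standard library are available. Lean on these libraries where they do the work, as an engineer would, in place of code of your own. Each camera call takes 0.05 s, during which the arm holds its last target. There are 200 camera calls.

## Task

Swing the vial dispenser's sprung lever once, all the way to its stop, and let it spring back, so that the oldest vial rolls out to the pick-up end; lay that vial in the empty groove of the grey tray. Restock the dispenser with the new vial from the carton, laid across the upper end of the lane so that it rolls down to the back of the queue. The vials are glass: set them down, do not drop them, and leave everything else as it is.

Things in the scene. Friction and masses are not known exactly. Their poses are not given: they have to be found in the camera images.
- dispenser: Fixed metal gravity dispenser. Its lane, 130 mm wide inside, 333 long, slopes 10 deg down towards the dispenser's -y (pick-up end); +y is the loading end. Vials lie across it (along the dispenser's x, cap either way) and roll on two rails with an open 48 mm slot between for fingertips; open on top; side walls 29 mm above the rails. Origin on the bench under its middle, z up; base 170 x 350 mm.
- lever (a joint): Angle of the sprung lever, rad: 0 at rest, 0.75 at its stop; grows as its upper end swings towards the pick-up end (dispenser -y). Near the stop (from 0.65) the gate drops: the front vial rolls to pickup_point in about 0.5 s, the others are held back. Let go, it springs back in 0.5 s and the queue moves up one place. A second full stroke lets out a second vial.
- lever_grip (a point): Middle of the lever's black hand grip (round bar, 22 mm diameter, 74 long), 105 mm from the hinge, outside the lane wall on the robot's side. At rest the lever leans 0.40 rad from vertical towards the loading end, at the stop 0.35 rad the other way; its upper end is 36 mm beyond this point along the lever. Pushing here takes 2.5 N at rest, 5 N at the stop.
- lever_pivot (a point): Point on the lever's hinge axis in the plane of the lever's bar; the axis is level, along the dispenser's x. The lever's bar runs from here through lever_grip.
- pickup_point (a point): Where the centre of a delivered vial rests, at the low end of the lane against two corner stops (centre 20 mm over the rails); the stops leave the middle 48 mm of the end open for a finger. Behind it is 38 mm of free lane up to the gate blade.
- lane_front (a point): Centre of the place of the front (oldest) vial in the queue, at the gate.
- lane_second (a point): Centre of the second place in the queue, 40 mm up the lane.
- lane_third (a point): Centre of the third place in the queue, 80 mm up the lane. With one vial delivered, a vial loaded at the upper end rolls down and comes to rest here.
- load_point (a point): Centre of a vial set on the rails in the clear upper part of the lane, 165 mm up the lane from lane_front; the lane's rear wall is 60 mm farther up.
- vial1_mid (a point): The oldest vial, at the front of the queue at the start: amber glass vial with a paper label and a white screw cap, 40 mm diameter, 120 mm long, about 90 g, lying on its side; this point is its centre (half-way along and half-way up); its x axis is its long axis and points to the cap. 
- vial2_mid (a point): The second vial in the queue: amber glass vial with a paper label and a white screw cap, 40 mm diameter, 120 mm long, about 90 g, lying on its side; this point is its centre (half-way along and half-way up); its x axis is its long axis and points to the cap. 
- vial3_mid (a point): The third and last vial in the queue: amber glass vial with a paper label and a white screw cap, 40 mm diameter, 120 mm long, about 90 g, lying on its side; this point is its centre (half-way along and half-way up); its x axis is its long axis and points to the cap. 
- new_vial_mid (a point): The new vial, in the groove of the cardboard carton: amber glass vial with a paper label and a white screw cap, 40 mm diameter, 120 mm long, about 90 g, lying on its side; this point is its centre (half-way along and half-way up); its x axis is its long axis and points to the cap. 
- done_vial_mid (a point): A vial dealt with earlier, in the other groove of the grey tray; stays there: amber glass vial with a paper label and a white screw cap, 40 mm diameter, 120 mm long, about 90 g, lying on its side; this point is its centre (half-way along and half-way up); its x axis is its long axis and points to the cap. 
- tray: Fixed shallow grey plastic tray, 204 (x) x 140 (y) mm, walls 22 mm tall, 4 thick, floor 4 mm. Two grooves along its y, 80 mm apart, each formed by four blocks 11 mm tall that leave the middle 54 mm clear for fingers. Origin on the bench under its middle.
- groove_free (a point): Centre of a vial lying in the empty groove (24 mm over the bench); the vial's long axis lies along the tray's y, cap either way.
- carton: Fixed open cardboard carton, 128 (x) x 144 (y) mm, walls 32 mm tall, 4 thick, with open flaps 53 mm tall at its +y and -y ends. One groove along its y, like those of the tray, holds the new vial, with 40 mm clear on each side between vial and wall. Origin on the bench under its middle.
- bottle_a: Bystander, to be left alone: clear reagent bottle with blue cap, 72 mm across, 145 mm tall, standing behind the dispenser; origin at the centre of its base.
- bottle_b: Bystander, to be left alone: smaller clear reagent bottle with blue cap, 60 mm across, 120 mm tall; origin at the centre of its base.
- flask: Bystander, to be left alone: conical glass flask, 82 mm across, 120 mm tall; origin at the centre of its base.
- beaker: Bystander, to be left alone: glass beaker, 72 mm across, 95 mm tall; origin at the centre of its base.
- stopper: Bystander, to be left alone: black bottle cap, 48 mm across, 28 mm tall, lying on the bench near the robot; origin at the centre of its base.
- tip_box: Bystander, to be left alone: white box of blue pipette tips, 125 x 88 x 79 mm; origin at the centre of its base.
- wash_bottle: Bystander, to be left alone: white wash bottle with red nozzle, 64 mm across, 185 mm tall; origin at the centre of its base.

How it is judged:
By the outcome, as a careful person would: the job done as asked, in the order asked, and still so for the second after the job is handed in, with the robot touching nothing.
It also fails if it takes over 72 s, if anything falls off the work surface, if the arm or the gripper's body presses on something with over 40 N, if the wrist force passes 120 N, or if a joint passes its speed limit or range.

## Working session

There is one attempt and no reset: what is moved stays moved. The work goes in short steps, Python scripts to look and compute and a tool call to move; the robot and the scene stay as the last step left them, time stands still between calls to the robot, and variables do not carry over. Pictures are saved under pics/ and viewed, at most 10 in all, crops included, and the job is handed in when it is done.

Besides the shell and the picture viewer there is one more tool, called after "Emit:" as a command line: name --argument value ..., lists and objects as JSON in quotes. arm_command: Moves the arm, as the interface text tells. Its arguments: {"type":"object","properties":{"series":{"type":"array","items":{"type":"array"}},"grip_force":{"type":"number"}},"required":["series"]}

```bash
mkdir -p pics; python3 - <<'E'
from bench import *
import cv2,numpy as np
for c in("side","top"):
    im=get_image(c); cv2.imwrite(f"pics/{c}0.png",im[:,:,::-1]); k=get_calibration(c); print(c,k)
    for n in("dispenser","lever","lever_grip","vial1_mid","tray","carton","bottle_a","flask","beaker","stopper","tip_box","wash_bottle"):
        for m in masks_of(c,n)[:6]:
            if m["confidence"]<.3: continue
            r,q=np.nonzero(m["pixels"]); print(n,round(m["confidence"],2),np.round(m["xy"],1),"bbox",q.min(),r.min(),q.max(),r.max(),len(r))
s=state();print(s)
E
```

```text
side {'vfov': 53.62173213823468, 'cx': 258.50056968921615, 'cy': 190.16829056655132, 'xyz': array([0.3557527 , 0.74652646, 0.59825305]), 'attitude': array([ 0.06621848, -0.13082887,  0.85740657, -0.49330811])}
dispenser 0.55 [246.1 257.9] bbox 195 189 295 303 6355
lever_grip 0.86 [291.9 205.4] bbox 286 191 293 227 207
vial1_mid 0.74 [261.6 205.7] bbox 234 201 281 211 274
tray 0.94 [325.4 176.5] bbox 297 163 362 193 1391
carton 0.42 [244.3 257.3] bbox 194 189 296 303 6474
bottle_a 0.88 [161.4 222.9] bbox 145 192 178 252 1436
bottle_a 0.6 [147.  262.4] bbox 132 231 163 287 1347
flask 0.8 [197.3 196.6] bbox 186 167 212 213 834
beaker 0.77 [218.2 164.2] bbox 207 152 230 186 703
stopper 0.65 [322.  178.3] bbox 297 164 362 193 1373
tip_box 0.73 [131.6 330. ] bbox 92 291 175 374 4796
wash_bottle 0.59 [264.7 147.2] bbox 258 114 277 169 819
top {'vfov': 45.36415084366688, 'cx': 252.93695312289356, 'cy': 185.10086886586274, 'xyz': array([ 0.29167575, -0.01941271,  1.57851222]), 'attitude': array([-0.0748109 ,  0.70697668, -0.69963411,  0.07141017])}
dispenser 0.82 [225.1 201.2] bbox 188 172 29
[... 821 characters left out ...]
rray([ 9.95717395e-01,  1.80811790e-01,  1.60705483e+00,  1.84137072e-05,
        1.35378425e+00, -2.06295410e-01]), 'joint_velocities': array([-3.73999837e-04,  1.94576993e-04, -6.47264713e-04, -2.37304576e-04,
       -6.02454833e-04,  6.93129034e-05]), 'effort': array([ 1.34189489e-03, -4.44845474e+01, -3.51673257e+01, -2.44050516e-04,
        1.11200974e-03,  9.83570771e-06]), 'eef_pos': array([0.20725106, 0.53634579, 0.30385528]), 'tcp_rot': array([-1.93989341e-05,  1.83350588e-01,  9.83047588e-01, -2.34920320e-05]), 'force': array([ 0.11251634, -0.24624001,  0.33155706]), 'ft_torque': array([-0.00769011, -0.01424306,  0.03513495]), 'finger_force': 0.0, 'grip_width': 0.08558993121974617}
```

```bash
ls .
```

```text
pics
```

```bash
python3 - <<'E'
import cv2
a=cv2.imread("pics/top0.png")[115:280,105:395];cv2.imwrite("pics/t1.png",cv2.resize(a,None,fx=2.75,fy=2.75,interpolation=cv2.INTER_CUBIC))
a=cv2.imread("pics/side0.png")[110:384,60:400];cv2.imwrite("pics/s1.png",cv2.resize(a,None,fx=2.1,fy=2.1,interpolation=cv2.INTER_CUBIC))
E
```

```text
(no output)
```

View pics/t1.png

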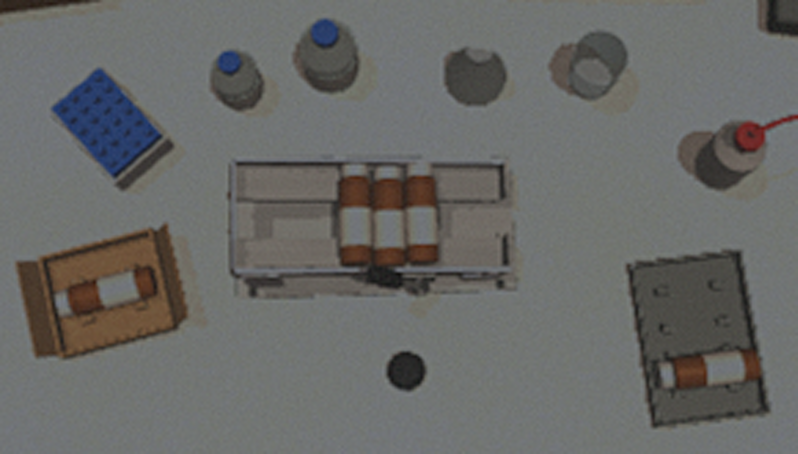

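View pics/s1.png

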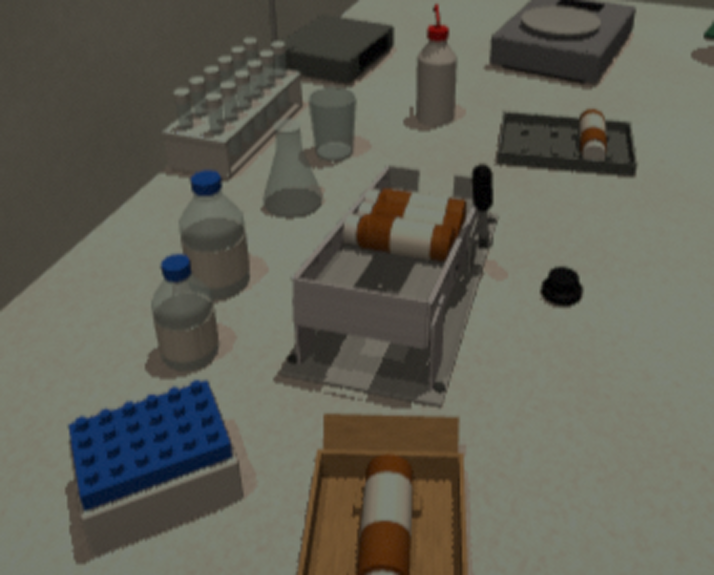

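```bash
cat > h.py <<'E'
import numpy as np
from scipy.spatial.transform import Rotation as R
from bench import *
C={}
for c in("side","top"):
    k=get_calibration(c);w,x,y,z=k["attitude"]
    C[c]=(R.from_quat([x,y,z,w]).as_matrix(),np.array(k["xyz"]),192/np.tan(np.radians(k["vfov"]/2)),k["cx"],k["cy"])
def ray(c,p):
    M,o,f,cx,cy=C[c]; d=M@np.array([(p[0]-cx)/f,(p[1]-cy)/f,1]);return o,d/np.linalg.norm(d)
def proj(c,X):
    M,o,f,cx,cy=C[c]; v=M.T@(np.asarray(X)-o);return np.array([f*v[0]/v[2]+cx,f*v[1]/v[2]+cy])
def atz(c,p,z):
    o,d=ray(c,p);return o+d*(z-o[2])/d[2]
def tri(ps,pt):
    (a,u),(b,v)=ray("side",ps),ray("top",pt)
    s=np.linalg.lstsq(np.c_[u,-v],b-a,rcond=None)[0];P,Q=a+u*s[0],b+v*s[1];return (P+Q)/2,np.linalg.norm(P-Q)
T=lambda u,v:(105+(u+.5)/2.75-.5,115+(v+.5)/2.75-.5)
S=lambda u,v:(60+(u+.5)/2.1-.5,110+(v+.5)/2.1-.5)
E
python3 - <<'E'
from h import *
np.set_printoptions(precision=4,suppress=True)
for n,s,t in[("rearwall far top",(296,281),(232,160)),("rearwall near top",(434,317),(232,272)),("base near load",(442,402),(236,294)),
 ("v3 cap",(350,228),(353,166)),("v3 bot",(444,243),(355,264)),("grip mid",(482,188),(383,277)),("newvial label/far",(390,458),(154,280)),
 ("front near wall top",(494,218),(515,271)),("lever foot",(484,243),(418,287))]:
    print(n,*tri(S(*s),T(*t)))
for n,t,z in[("base near load",(236,294),.003),("base near front",(517,292),.003),("v1 cap",(421,166),.12),("v1bot",(422,262),.12),("v2",(387,214),.12),("v3",(354,215),.12),
 ("nv cap",(58,303),.03),("nv bot",(153,279),.03),("dv cap",(661,375),.024),("dv bot",(758,362),.024),
 ("tray TL",(629,264),.022),("tray TR",(741,251),.022),("tray BR",(768,411),.022),("tray BL",(653,426),.022),
 ("carton a",(42,263),.032),("carton b",(160,232),.032),("carton c",(185,322),.032),("carton d",(64,356),.032),("flap tip",(20,262),.053),("flap tip",(168,227),.053),("stopper",(406,371),.028)]:
    print(n,atz("top",T(*t),z))
E
```

```text
rearwall far top [0.6364 0.1983 0.1181] 0.0018498315995229548
rearwall near top [0.5018 0.1946 0.1066] 0.00598123518210992
base near load [0.4885 0.2028 0.0089] 0.005572355199818957
v3 cap [0.6374 0.0559 0.0864] 0.002958461774304888
v3 bot [0.523  0.052  0.0869] 0.008373622897180842
grip mid [0.4957 0.0164 0.1432] 0.00038687009823517904
newvial label/far [0.5052 0.3015 0.034 ] 0.0016888622736208172
front near wall top [ 0.5167 -0.1469 -0.0019] 0.017306256469782264
lever foot [ 0.4974 -0.0241  0.0421] 0.0011184065650410827
base near load [0.492  0.2039 0.003 ]
base near front [ 0.4982 -0.1483  0.003 ]
v1 cap [ 0.6318 -0.0261  0.12  ]
v1bot [ 0.5169 -0.0282  0.12  ]
v2 [0.5735 0.0134 0.12  ]
v3 [0.5719 0.0522 0.12  ]
nv cap [0.4752 0.419  0.03  ]
nv bot [0.5061 0.3035 0.03  ]
dv cap [ 0.3955 -0.3215  0.024 ]
dv bot [ 0.4125 -0.4404  0.024 ]
tray TL [ 0.5321 -0.2863  0.022 ]
tray TR [ 0.5499 -0.4261  0.022 ]
tray BR [ 0.3536 -0.4503  0.022 ]
tray BL [ 0.3342 -0.3103  0.022 ]
carton a [0.5244 0.4416 0.032 ]
carton b [0.5648 0.2974 0.032 ]
carton c [0.4532 0.261  0.032 ]
carton d [0.4102 0.4067 0.032 ]
flap tip [0.5222 0.4623 0.053 ]
flap tip [0.5675 0.2836 0.053 ]
stopper [ 0.3967 -0.0104  0.028 ]
```

Emit:
arm_command --series '[[[2.4,-3.6,0],1.8,-1],[[2.4,-3.6,0],1.8,-1],[[2.4,-3.6,0],1.8,-1],[[2.4,-3.6,0],1.8,-1],[[2.4,-3.6,0],1.8,-1],[[2.4,-3.6,0],1.8,-1],[[2.4,-3.6,0],1.8,-1],[[2.4,-3.6,0],1.8,-1],[[2.4,-3.6,0],1.8,-1],[[2.4,-3.6,0],1.8,-1],[[2.4,-3.6,0],1.8,-1],[[2.2,-3.6,0],2,-1],[[0,0,-3],0,-1],[[0,0,-3],0,-1],[[0,0,-2],0,-1],[[0,0,0],0,-1]]'

```text
time_s: 2.9
eef_pos: [0.4914, 0.1042, 0.2209]
tcp_rot: [-0.003, -0.006, 1.0, 0.0]
force: [-0.1, 0.7, -0.1]
grip_width: -0.0
finger_force: 0.0
```

```bash
python3 - <<'E'
from h import *
import cv2
s=state();print(s["time_s"],s["eef_pos"],s["tcp_rot"],s["grip_width"],s["force"])
a=get_image("side");b=get_image("top")
cv2.imwrite("pics/s2.png",cv2.resize(a[165:305,180:330,::-1],None,fx=4,fy=4,interpolation=cv2.INTER_CUBIC))
cv2.imwrite("pics/t2.png",cv2.resize(b[160:235,180:300,::-1],None,fx=6.5,fy=6.5,interpolation=cv2.INTER_CUBIC))
E
```

```text
2.9 [0.49138075 0.10416107 0.22090438] [-3.09726607e-03 -5.58383737e-03  9.99979608e-01  1.07297366e-04] -3.824260099776244e-05 [-0.09265744  0.70758157 -0.08734917]
```

View pics/s2.png

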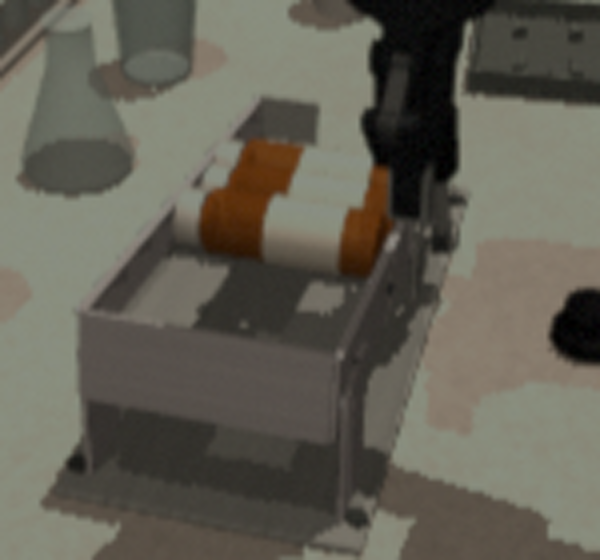

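View pics/t2.png

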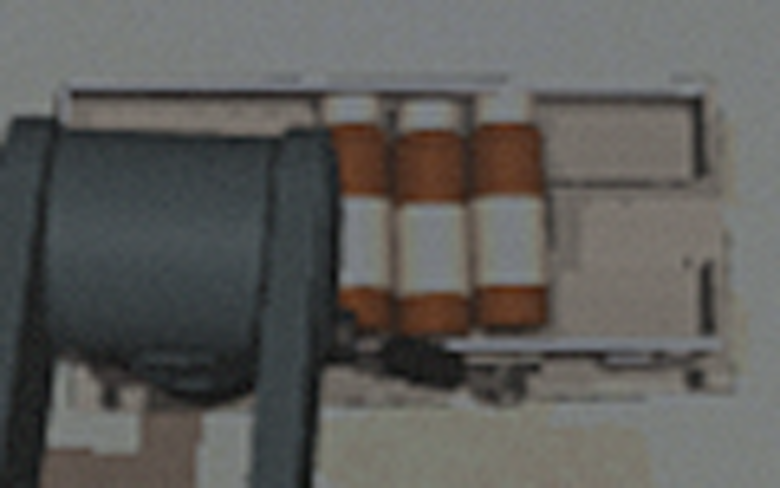

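```bash
cat >> h.py <<'E'
def rz(a): return R.from_euler('z',a).as_matrix()
def dw(p,l): return np.array([p[0],p[1],0])+rz(p[2])@np.array(l)   # dispenser local->world
E
python3 - <<'E'
from h import *
from scipy.optimize import least_squares
np.set_printoptions(precision=4,suppress=True)
s=lambda u,v:(180+(u+.5)/4-.5,165+(v+.5)/4-.5)
t=lambda u,v:(180+(u+.5)/6.5-.5,160+(v+.5)/6.5-.5)
W=.067;Y=.166;k=np.tan(np.radians(10))
def pts(p):
    z=lambda y:p[3]+y*k+.0295
    return [("side",s(80,311),(W,Y,z(Y))),("side",s(342,355),(-W,Y,z(Y))),("side",s(365,552),(-.085,.175,0.002)),("side",s(45,500),(.085,.175,.002)),
     ("top",t(62,90),(W,Y,z(Y))),("top",t(708,86),(W,-Y,z(-Y))),("top",t(720,345),(-W,-Y,z(-Y))),
     ("top",t(735,395),(-.085,-.175,0.002)),("top",T(236,294),(-.085,.175,0.002)),("top",T(231,272),(-W,Y,z(Y)))]
f=lambda p:np.concatenate([proj(c,dw(p,l))-np.array(m) for c,m,l in pts(p)])
r=least_squares(f,[.578,.027,.017,.06],loss="soft_l1");p=r.x;print(p);print(f(p).reshape(-1,2))
zr=p[3]
# vials centre lines: v1,v2,v3 in top (bottom-end,cap-end)
for n,a,b in[("v1",(510,325),(503,95)),("v2",(434,332),(428,100)),("v3",(367,328),(353,95))]:
    o=np.array(t(*a));e=np.array(t(*b))
    A,B=atz("top",o,.075),atz("top",e,.075); m=(A+B)/2; loc=rz(-p[2])@(m-np.array([p[0],p[1],0])); print(n,A,B,"local",loc,"z axis",zr+loc[1]*k+.0203)
for n,y in(("pickup",-.145),("load",None)): pass
print("grip local",rz(-p[2])@(np.array([.4957,.0164,.1432])-np.array([p[0],p[1],0])))
print("rear",dw(p,(0,Y,zr+Y*k)),"front",dw(p,(0,-Y,zr-Y*k)))
E
```

```text
[0.5778 0.0317 0.0484 0.0639]
[[-0.1409 -0.0516]
 [-0.483   0.2932]
 [-0.122   0.8787]
 [ 2.7207 -1.607 ]
 [-0.9274 -0.691 ]
 [ 0.171   0.2654]
 [ 0.4838 -0.401 ]
 [-0.321  -0.3637]
 [ 0.4157  2.2354]
 [-0.1336 -0.1216]]
v1 [ 0.5251 -0.0282  0.075 ] [ 0.6452 -0.0235  0.075 ] local [ 0.0046 -0.0578  0.075 ] z axis 0.07403232335325856
v2 [0.5211 0.0104 0.075 ] [0.6422 0.0152 0.075 ] local [ 0.0029 -0.019   0.075 ] z axis 0.08087497709675386
v3 [0.5228 0.0446 0.075 ] [0.6445 0.054  0.075 ] local [0.0067 0.0173 0.075 ] z axis 0.08728146550782219
grip local [-0.0827 -0.0113  0.1432]
rear [0.5698 0.1975 0.0932] front [ 0.5858 -0.1341  0.0347]
```

Emit:
arm_command --series '[[[0,0,-1],1,-1],[[0,0,-0.8],1,-1],[[0.1,-2,0],0,-1],[[0.1,-1.5,0],0,-1],[[0.05,-1,0],0,-1],[[0.05,-1,0],0,-1],[[0.05,-1,0],0,-1],[[0.05,-1,0],0,-1],[[0.05,-1,0],0,-1],[[0.05,-1,0],0,-1],[[0,0,0],0,-1]]'

```text
time_s: 4.1
eef_pos: [0.5005, 0.0089, 0.2153]
tcp_rot: [0.003, -0.024, 1.0, -0.001]
force: [-29.2, 8.4, 67.7]
grip_width: 0.0002
finger_force: 32.1
```

```bash
python3 - <<'E'
from h import *
import cv2
a=get_image("side");b=get_image("top")
a=cv2.resize(a[150:260,200:330,::-1],None,fx=3.5,fy=3.5,interpolation=cv2.INTER_CUBIC)
b=cv2.resize(b[160:235,190:290,::-1],None,fx=3.4,fy=3.4,interpolation=cv2.INTER_CUBIC)
o=np.zeros((max(a.shape[0],b.shape[0]),a.shape[1]+b.shape[1],3),np.uint8);o[:a.shape[0],:a.shape[1]]=a;o[:b.shape[0],a.shape[1]:]=b
cv2.imwrite("pics/c3.png",o);s=state();print(s)
E
```

```text
{'time_s': 4.2, 'joint_pos': array([-2.18758463e-01,  1.13411739e-01,  1.87591761e+00, -8.76760590e-04,
        1.14550566e+00, -1.83689065e+00]), 'joint_velocities': array([ 4.63545881e-03,  1.23683263e-03,  8.18073932e-05, -5.88265124e-04,
       -6.37884550e-04,  9.77807910e-04]), 'effort': array([ -3.92432526,  -8.40757638, -19.11759853,   0.62699229,
        -8.27397287,  -0.5932915 ]), 'eef_pos': array([0.50052279, 0.00920018, 0.21526708]), 'tcp_rot': array([ 0.00318401, -0.02384505,  0.99970988, -0.00119936]), 'force': array([-29.39681764,   7.77799201,  68.20380182]), 'ft_torque': array([-0.31499888,  4.08300861, -0.60545222]), 'finger_force': 32.009455393999815, 'grip_width': 0.00039593338341063235}
```

View pics/c3.png

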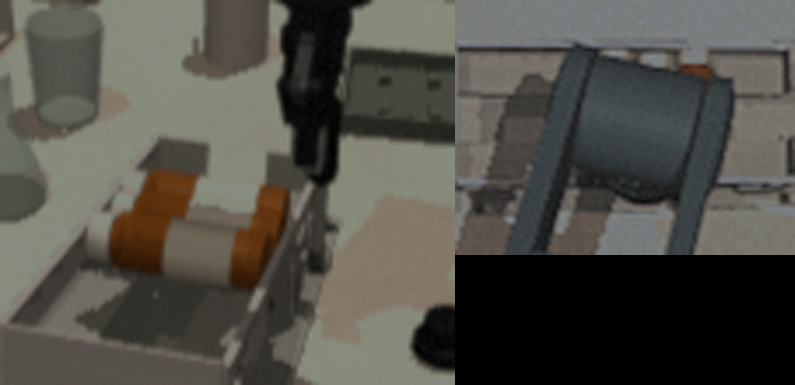

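Emit:
arm_command --series '[[[0,1,1],0,-1],[[0,1,1],0,-1],[[0,1,1],0,-1],[[0,2,1],0,-1],[[0,2,1],0,-1],[[0,1,0],-8,-1],[[0,0,0],-8,-1],[[0,0,0],-8,-1],[[0,0,0],-8,-1],[[0,0,0],-8,-1],[[0,0,0],-8,-1],[[0,0,0],-8,-1],[[0,0,0],-8,-1],[[0,0,0],-8,-1],[[0,0,0],-8,-1],[[0,0,0],-8,-1],[[0,0,0],-2,-1],[[0,0,0],0,-1]]'

```text
time_s: 6.0
eef_pos: [0.4981, 0.0897, 0.2555]
tcp_rot: [-0.0, 0.69, 0.724, -0.0]
force: [-0.7, -0.3, 0.0]
grip_width: 0.0002
finger_force: 0.0
```

```bash
python3 - <<'E'
from h import *
import cv2
a=get_image("side");b=get_image("top")
a=cv2.resize(a[150:260,200:330,::-1],None,fx=3.5,fy=3.5,interpolation=cv2.INTER_CUBIC)
b=cv2.resize(b[160:235,190:290,::-1],None,fx=3.4,fy=3.4,interpolation=cv2.INTER_CUBIC)
o=np.zeros((max(a.shape[0],b.shape[0]),a.shape[1]+b.shape[1],3),np.uint8);o[:a.shape[0],:a.shape[1]]=a;o[:b.shape[0],a.shape[1]:]=b
cv2.imwrite("pics/c4.png",o)
E
```

```text
(no output)
```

View pics/c4.png

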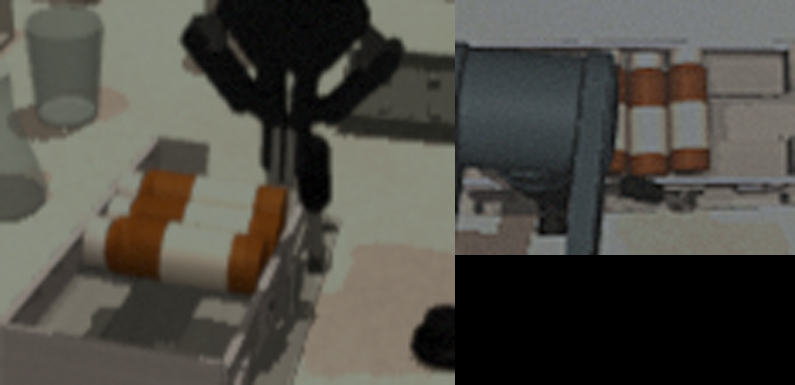

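Emit:
arm_command --series '[[[-0.2,0,-2],0,-1],[[-0.2,0,-2],0,-1],[[0.05,-1.5,0],0,-1],[[0.05,-1.5,0],0,-1],[[0.05,-1,0],0,-1],[[0.05,-1,0],0,-1],[[0.05,-1,0],0,-1],[[0.05,-1,0],0,-1],[[0,0,0],0,-1]]'

```text
time_s: 7.0
eef_pos: [0.4974, 0.0183, 0.216]
tcp_rot: [0.0, 0.691, 0.723, -0.0]
force: [-0.2, 3.3, 0.4]
grip_width: -0.0003
finger_force: 1.2
```

Clean contact, 3.3 N along y. Continue.

Emit:
arm_command --series '[[[0.05,-1,0],0,-1],[[0.05,-1,0],0,-1],[[0.05,-1,0],0,-1],[[0.05,-1,0],0,-1],[[0,0,0],0,-1]]'

```text
time_s: 7.5
eef_pos: [0.4993, -0.0218, 0.2158]
tcp_rot: [-0.0, 0.691, 0.723, -0.0]
force: [-0.5, 2.9, 3.0]
grip_width: 0.0001
finger_force: 2.1
```

Emit:
arm_command --series '[[[0.02,-0.5,0],0,-1],[[0.02,-0.5,0],0,-1],[[0,0,0],0,-1]]'

```text
time_s: 7.8
eef_pos: [0.4995, -0.0309, 0.2154]
tcp_rot: [-0.0, 0.691, 0.723, -0.0]
force: [0.8, 4.3, -1.1]
grip_width: -0.0001
finger_force: 2.0
```

Emit:
arm_command --series '[[[0.02,-0.4,0],0,-1],[[0,-0.3,0],0,-1],[[0,0,0],0,-1]]'

```text
time_s: 8.1
eef_pos: [0.4996, -0.0376, 0.2155]
tcp_rot: [-0.0, 0.691, 0.723, -0.0]
force: [-0.0, 4.2, -0.9]
grip_width: 0.0002
finger_force: 2.0
```

Emit:
arm_command --series '[[[0,-0.4,0],0,-1],[[0,0,0],0,-1]]'

```text
time_s: 8.3
eef_pos: [0.4996, -0.0408, 0.2155]
tcp_rot: [-0.001, 0.691, 0.723, 0.001]
force: [-0.1, 7.8, -1.4]
grip_width: -0.0004
finger_force: 3.6
```

Emit:
arm_command --series '[[[0,-0.2,0],0,-1],[[0,0,0],0,-1],[[0,0,0],0,-1],[[0,0,0],0,-1],[[0,0,0],0,-1],[[0,0,0],0,-1],[[0,0,0],0,-1]]'

```text
time_s: 9.0
eef_pos: [0.4996, -0.0414, 0.2154]
tcp_rot: [-0.002, 0.69, 0.723, 0.001]
force: [1.6, 13.5, -0.4]
grip_width: 0.0001
finger_force: 6.1
```

```bash
python3 - <<'E'
from h import *
import cv2
b=get_image("top")
p=[.5778,.0317,.0484]
for m in masks_of("top","vial1_mid"): 
    if m["confidence"]>.2: 
        r,q=np.nonzero(m["pixels"]);print(m["confidence"],m["xy"],q.min(),q.max(),r.min(),r.max())
cv2.imwrite("pics/t5.png",cv2.resize(b[160:235,180:300,::-1],None,fx=6.5,fy=6.5,interpolation=cv2.INTER_CUBIC))
E
```

```text
0.6 [212.0, 194.8] 188 291 172 223
```

View pics/t5.png

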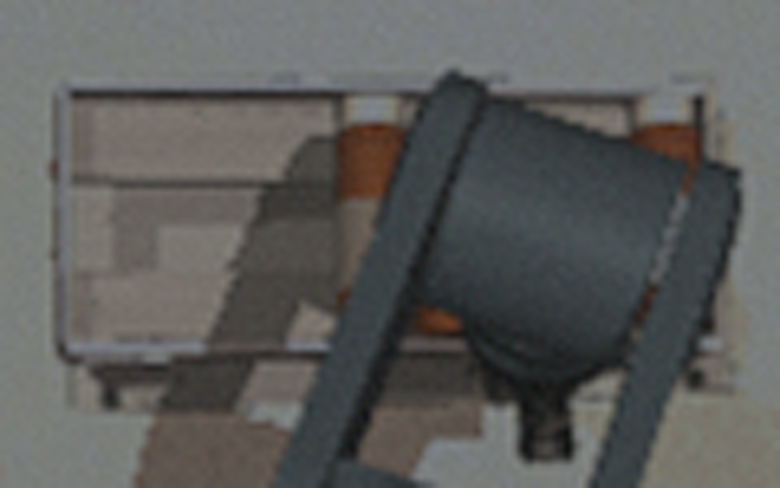

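Emit:
arm_command --series '[[[0,1,0],0,-1],[[0,1.5,0],0,-1],[[0,2,0],0,-1],[[0,2,0],0,-1],[[0,2,0],0,-1],[[0,2,0],0,-1],[[0,2,0],0,-1],[[0,1,3],0,-1],[[0,0,3],8,-1],[[0,0,0],8,0.5],[[0,0,0],8,0.5],[[0,0,0],8,0.5],[[0,0,0],8,0.5],[[0,0,0],8,0.5],[[0,0,0],8,0.5],[[0,0,0],8,0.5],[[0,0,0],8,0.5],[[0,0,0],8,0.5],[[0,0,0],8,0.5],[[0,0,0],2,0.5]]'

```text
time_s: 11.1
eef_pos: [0.5, 0.0914, 0.276]
tcp_rot: [0.0, -0.026, 1.0, -0.001]
force: [0.9, 0.2, 0.3]
grip_width: 0.0642
finger_force: 0.0
```

```bash
python3 - <<'E'
from h import *
import cv2
b=get_image("top");a=get_image("side")
for c in("top","side"):
  for m in masks_of(c,"vial1_mid"): 
    if m["confidence"]>.2: 
        r,q=np.nonzero(m["pixels"]);print(c,m["confidence"],m["xy"],q.min(),q.max(),r.min(),r.max())
s=state();print(s["eef_pos"],s["tcp_rot"],s["grip_width"])
b=cv2.resize(b[160:235,230:300,::-1],None,fx=6.5,fy=6.5,interpolation=cv2.INTER_CUBIC)
a=cv2.resize(a[150:260,240:325,::-1],None,fx=4,fy=4,interpolation=cv2.INTER_CUBIC)
o=np.zeros((max(a.shape[0],b.shape[0]),a.shape[1]+b.shape[1],3),np.uint8);o[:a.shape[0],:a.shape[1]]=a;o[:b.shape[0],a.shape[1]:]=b
cv2.imwrite("pics/c6.png",o)
E
```

```text
top 0.6 [283.6, 194.0] 276 288 175 211
side 0.78 [262.8, 194.6] 244 284 189 205
[0.49993326 0.09145452 0.27599167] [ 2.51343434e-04 -2.27941466e-02  9.99740068e-01 -3.99018193e-04] 0.06384519714417647
```

View pics/c6.png

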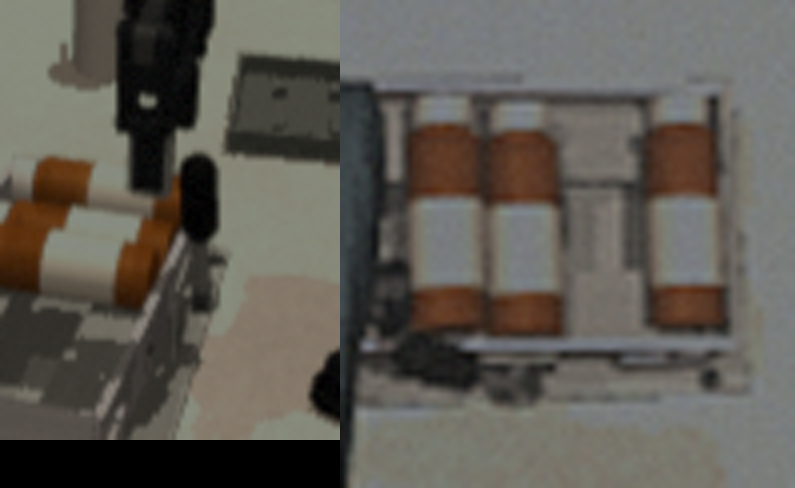

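```bash
python3 - <<'E'
from h import *
import cv2
np.set_printoptions(precision=4,suppress=True)
A,B=atz("top",(283.1,209.7),.0587),atz("top",(281.9,174.5),.0587);m=(A+B)/2
print("pickup",A,B,m,"local",rz(-.0484)@(m-np.array([.5778,.0317,0])))
M=lambda c,n:max(masks_of(c,n),key=lambda m:m["confidence"])["pixels"]
k=M("top","tray");r,q=np.nonzero(k)
P=np.array([atz("top",(u,v),.018)[:2] for u,v in zip(q,r)],np.float32)
(c,s,a)=cv2.minAreaRect(P*1000);print("tray rect",c,s,a,"mean",P.mean(0))
for n,bb in(("done",(330,396,225,275)),("new",(118,166,205,240))):
    im=cv2.cvtColor(get_image("top"),cv2.COLOR_RGB2HSV)
    for mm in masks_of("top","new_vial_mid"):
        if mm["confidence"]<.15: continue
        u,v=mm["xy"]
        if bb[0]<u<bb[1] and bb[2]<v<bb[3]:
            r,q=np.nonzero(mm["pixels"]);P=np.array([atz("top",(u,v),.026)[:2] for u,v in zip(q,r)],np.float32)
            print(n,mm["confidence"],cv2.minAreaRect(P*1000),P.mean(0))
E
```

```text
pickup [ 0.5281 -0.112   0.0587] [ 0.6488 -0.1083  0.0587] [ 0.5885 -0.1102  0.0587] local [ 0.0038 -0.1422  0.0587]
tray rect (546.3593139648438, -3.8178482055664062) (79.31109619140625, 110.78730010986328) 81.3965835571289 mean [0.5103 0.0001]
new 0.83 ((488.4531555175781, 363.111083984375), (46.38352584838867, 124.8890609741211), 18.06671714782715) [0.4894 0.3617]
```

Emit:
arm_command --series '[[[1.4,-3.4,0],0,0.5],[[1.4,-3.4,0],0,0.5],[[1.4,-3.4,0],0,0.5],[[1.4,-3.4,0],0,0.5],[[1.5,-3.3,0],0,0.5],[[1.5,-3.2,0],0,0.5],[[0,0,-3],0,0.5],[[0,0,-3],0,0.5],[[0,0,-3],0,0.5],[[0,0,-2],0,0.5],[[0,0,-1.5],0,0.5],[[0,0,-1.5],0,0.5],[[0,0,-1.2],0,0.5],[[0,0,0],0,0.5]]'

```text
time_s: 12.95
eef_pos: [0.5851, -0.1093, 0.1223]
tcp_rot: [-0.001, -0.023, 1.0, 0.0]
force: [0.4, 0.6, 0.2]
grip_width: 0.0642
finger_force: 0.0
```

Emit:
arm_command --series '[[[0.1,-0.1,-1],0,0.5],[[0,0,0],0,0.0],[[0,0,0],0,-0.4],[[0,0,0],0,-0.4],[[0,0,0],0,-0.4],[[0,0,0],0,-0.4]]' --grip_force 25

```text
time_s: 13.55
eef_pos: [0.5869, -0.1093, 0.1142]
tcp_rot: [-0.0, -0.023, 1.0, 0.001]
force: [0.1, 5.7, 0.2]
grip_width: 0.0393
finger_force: 25.6
```

Emit:
arm_command --series '[[[0,0,0.5],0,-0.4],[[0,0,1],0,-0.4],[[0,0,2],0,-0.4],[[0,0,3],0,-0.4],[[0,0,4],0,-0.4],[[0,0,3],0,-0.4],[[-0.5,-1,0],-5,-0.4],[[-1,-2.5,0],-8,-0.4],[[-1,-2.5,0],-8,-0.4],[[-1,-2.5,0],-8,-0.4],[[-1,-2.5,0],-8,-0.4],[[-1,-2.5,0],-8,-0.4],[[-1,-2.5,0],-8,-0.4],[[-1,-2.5,0],-8,-0.4],[[-1,-2.5,0],-8,-0.4],[[-1,-2.5,0],-8,-0.4],[[-1,-2,0],-8,-0.4],[[0,0,0],0,-0.4]]'

```text
time_s: 15.35
eef_pos: [0.4806, -0.3687, 0.2503]
tcp_rot: [0.001, 0.661, 0.751, -0.001]
force: [0.1, 0.9, -0.8]
grip_width: 0.0389
finger_force: 25.5
```

```bash
python3 - <<'E'
from h import *
import cv2
np.set_printoptions(precision=4,suppress=True)
s=state();print(s["eef_pos"],s["tcp_rot"],s["grip_width"])
b=get_image("side");t=get_image("top")
for mm in masks_of("side","tray")[:2]:
    r,q=np.nonzero(mm["pixels"]);print(mm["confidence"],mm["xy"],q.min(),q.max(),r.min(),r.max())
# predicted tray outline and vial outlines in side image
c0=np.array([.4426,-.368,0]);Rt=rz(np.radians(7.1))
b=cv2.resize(b[150:205,285:375,::-1],None,fx=6,fy=6,interpolation=cv2.INTER_CUBIC)
t=cv2.resize(cv2.imread("pics/top0.png")[200:278,325:392],None,fx=4,fy=4,interpolation=cv2.INTER_CUBIC)
def draw(img,cam,x0,y0,f,pts,col):
    q=np.array([(proj(cam,p)-[x0,y0]+.5)*f for p in pts]).astype(int);cv2.polylines(img,[q],True,col,1)
for img,cam,x0,y0,f in((b,"side",285,150,6),(t,"top",325,200,4)):
    for zz,col in((.022,(0,0,255)),):
        draw(img,cam,x0,y0,f,[c0+Rt@np.array([sx*.102,sy*.07,zz]) for sx,sy in((1,1),(1,-1),(-1,-1),(-1,1))],col)
    for gx in(-.04,.04): draw(img,cam,x0,y0,f,[c0+Rt@np.array([gx,sy*.06,.024]) for sy in(1,-1)],(0,255,0))
o=np.zeros((max(b.shape[0],t.shape[0]),b.shape[1]+t.shape[1],3),np.uint8);o[:b.shape[0],:b.shape[1]]=b;o[:t.shape[0],b.shape[1]:]=t
o=cv2.resize(o,(798,int(o.shape[0]*798/o.shape[1])));cv2.imwrite("pics/c7.png",cv2.convertScaleAbs(o,alpha=1.5))
E
```

```text
[ 0.4806 -0.3687  0.2503] [ 0.0012  0.6606  0.7508 -0.0007] 0.03888338248189714
0.94 [329.7, 179.1] 297 362 164 193
```

View pics/c7.png

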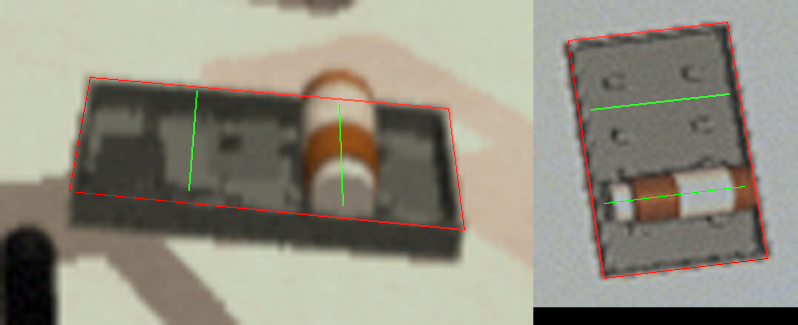

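Emit:
arm_command --series '[[[0,0.7,-2],0,-0.4],[[0,0,-3],0,-0.4],[[0,0,-3],0,-0.4],[[0,0,-3],0,-0.4],[[0,0,-2],0,-0.4],[[0,0,-1.5],0,-0.4],[[0,0,-1],0,-0.4],[[0,0,-0.5],0,-0.4],[[0,0,0],0,-0.4]]'

```text
time_s: 16.4
eef_pos: [0.4821, -0.3585, 0.0889]
tcp_rot: [-0.0, 0.658, 0.753, 0.0]
force: [0.1, -0.3, -0.3]
grip_width: 0.039
finger_force: 25.5
```

Emit:
arm_command --series '[[[0,0,-0.3],0,-0.4],[[0,0,0],0,-0.4]]'

```text
time_s: 16.6
eef_pos: [0.4821, -0.359, 0.0865]
tcp_rot: [0.001, 0.658, 0.753, -0.0]
force: [0.1, 0.2, -0.7]
grip_width: 0.0392
finger_force: 25.5
```

Emit:
arm_command --series '[[[-0.1,-0.2,0],0,-0.4],[[0,0,-0.2],0,-0.4],[[0,0,-0.1],0,-0.4],[[0,0,0],0,-0.4]]'

```text
time_s: 17.0
eef_pos: [0.4807, -0.3606, 0.0827]
tcp_rot: [-0.0, 0.658, 0.753, 0.0]
force: [1.1, -0.2, -1.1]
grip_width: 0.0391
finger_force: 25.5
```

Emit:
arm_command --series '[[[0,0,-0.2],0,-0.4],[[0,0,0],0,-0.4]]'

```text
time_s: 17.2
eef_pos: [0.481, -0.3608, 0.0812]
tcp_rot: [0.0, 0.658, 0.753, -0.0]
force: [-0.6, 0.4, 2.7]
grip_width: 0.0391
finger_force: 25.7
```

Emit:
arm_command --series '[[[0,0,-0.15],0,-0.4],[[0,0,0],0,-0.4]]'

```text
time_s: 17.4
eef_pos: [0.4811, -0.3608, 0.0811]
tcp_rot: [0.0, 0.658, 0.753, -0.0]
force: [-4.5, 4.1, 13.8]
grip_width: 0.039
finger_force: 26.9
```

Emit:
arm_command --series '[[[0,0,0.12],0,-0.4],[[0,0,0],0,-0.2],[[0,0,0],0,0.0],[[0,0,0],0,0.25],[[0,0,0],0,0.25]]'

```text
time_s: 17.9
eef_pos: [0.4807, -0.3605, 0.0802]
tcp_rot: [-0.0, 0.658, 0.753, 0.0]
force: [-0.9, 0.2, -0.3]
grip_width: 0.0534
finger_force: 0.0
```

Emit:
arm_command --series '[[[0,0,1],0,0.25],[[0,0,2],0,0.25],[[0,0,3],0,0.25],[[0,0,4],0,0.25],[[0,0,4],0,0.3],[[0,0,4],0,0.3],[[-1,4,0],0,0.3],[[0,4,0],0,0.3],[[0,4,0],0,0.3],[[0,4,0],0,0.3],[[0,4,0],0,0.3],[[0,4,0],0,0.3],[[0,4,0],0,0.3],[[0,4,0],0,0.3],[[0,4,0],0,0.3],[[0,4,0],0,0.3],[[0,4,0],0,0.3],[[0,4,0],0,0.3]]'

```text
time_s: 19.7
eef_pos: [0.4707, 0.121, 0.2615]
tcp_rot: [0.001, 0.658, 0.753, 0.0]
force: [0.4, 0.3, 0.4]
grip_width: 0.0555
finger_force: 0.0
```

```bash
python3 - <<'E'
from h import *
import cv2
np.set_printoptions(precision=4,suppress=True)
s=state();print(s["eef_pos"],s["tcp_rot"],s["grip_width"])
t0=get_image("top")
for mm in masks_of("top","new_vial_mid"):
    if mm["confidence"]<.15: continue
    r,q=np.nonzero(mm["pixels"]);P=np.array([atz("top",(u,v),.026)[:2] for u,v in zip(q,r)],np.float32)
    print(mm["confidence"],cv2.minAreaRect(P*1000),P.mean(0))
t=t0[200:278,325:392,::-1];n=t0[192:250,105:178,::-1]
t=cv2.resize(t,None,fx=5,fy=5,interpolation=cv2.INTER_CUBIC);n=cv2.resize(n,None,fx=6,fy=6,interpolation=cv2.INTER_CUBIC)
o=np.zeros((max(t.shape[0],n.shape[0]),t.shape[1]+n.shape[1],3),np.uint8);o[:t.shape[0],:t.shape[1]]=t;o[:n.shape[0],t.shape[1]:]=n
cv2.imwrite("pics/c8.png",cv2.convertScaleAbs(o,alpha=1.5))
E
```

```text
[0.4707 0.121  0.2615] [0.0005 0.6582 0.7528 0.0004] 0.05551945714606805
0.69 ((488.76849365234375, 363.47564697265625), (44.45984649658203, 125.45585632324219), 14.897486686706543) [0.4888 0.3625]
```

View pics/c8.png

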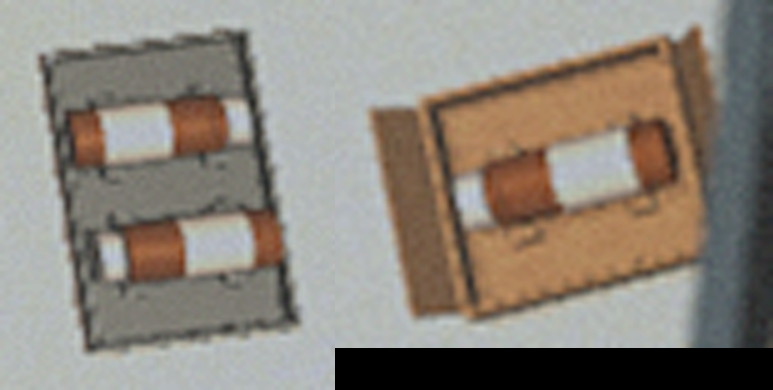

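Emit:
arm_command --series '[[[0.3,3.4,0],1,0.5],[[0.3,3.4,0],1,0.5],[[0.3,3.4,0],1,0.5],[[0.3,3.4,0],1,0.5],[[0.3,3.4,0],1,0.5],[[0.3,3.4,0],1,0.5],[[0.2,3.4,0],1,0.5],[[0,0,-3],0,0.5],[[0,0,-3],0,0.5],[[0,0,-3],0,0.5],[[0,0,-3],0,0.5],[[0,0,-2],0,0.5],[[0,0,-1.2],0,0.5],[[0,0,0],0,0.5]]'

```text
time_s: 21.2
eef_pos: [0.4903, 0.3563, 0.1071]
tcp_rot: [-0.001, 0.611, 0.791, -0.001]
force: [-1.3, -0.1, 0.1]
grip_width: 0.0643
finger_force: 0.0
```

Emit:
arm_command --series '[[[0,0.2,-1],0,0.5],[[0,0,-1],0,0.5],[[0,0,-0.6],0,0.5],[[0,0,0],0,0.2],[[0,0,0],0,-0.1],[[0,0,0],0,-0.4],[[0,0,0],0,-0.4],[[0,0,0],0,-0.4],[[0,0,0],0,-0.4]]' --grip_force 25

```text
time_s: 22.1
eef_pos: [0.4904, 0.3593, 0.0828]
tcp_rot: [-0.0, 0.611, 0.792, -0.001]
force: [-6.1, -2.4, 3.9]
grip_width: 0.0391
finger_force: 25.4
```

Emit:
arm_command --series '[[[0,0,0.5],0,-0.4],[[0,0,1],0,-0.4],[[0,0,2],0,-0.4],[[0,0,3],0,-0.4],[[0,0,4],0,-0.4],[[0,0,4],0,-0.4],[[0,0,2],0,-0.4],[[0.9,-2.2,0],8,-0.4],[[0.9,-2.2,0],8,-0.4],[[0.9,-2.3,0],8,-0.4],[[0.9,-2.3,0],8,-0.4],[[0.9,-2.3,0],8,-0.4],[[0.9,-2.3,0],8,-0.4],[[0.9,-2.3,0],8,-0.4],[[0.9,-2.2,0],8,-0.4],[[0.9,-2.2,0],8,-0.4],[[0.7,-2.0,0],6,-0.4],[[0,0,-2],0,-0.4],[[0,0,-1.5],0,-0.4],[[0,0,0],0,-0.4]]'

```text
time_s: 24.1
eef_pos: [0.5775, 0.1363, 0.2104]
tcp_rot: [-0.002, -0.023, 1.0, 0.0]
force: [-0.6, -0.5, -0.2]
grip_width: 0.0392
finger_force: 25.3
```

```bash
python3 - <<'E'
from h import *
import cv2
np.set_printoptions(precision=4,suppress=True)
s=state();print(s["eef_pos"],s["tcp_rot"],s["grip_width"])
b=get_image("side")
b=cv2.resize(b[165:305,180:330,::-1],None,fx=5,fy=5,interpolation=cv2.INTER_CUBIC)
b=cv2.convertScaleAbs(b[:600],alpha=1.4);cv2.imwrite("pics/s9.png",b[:600])
E
```

```text
[0.5775 0.1363 0.2104] [-0.002  -0.0231  0.9997  0.    ] 0.03919101091217165
```

View pics/s9.png

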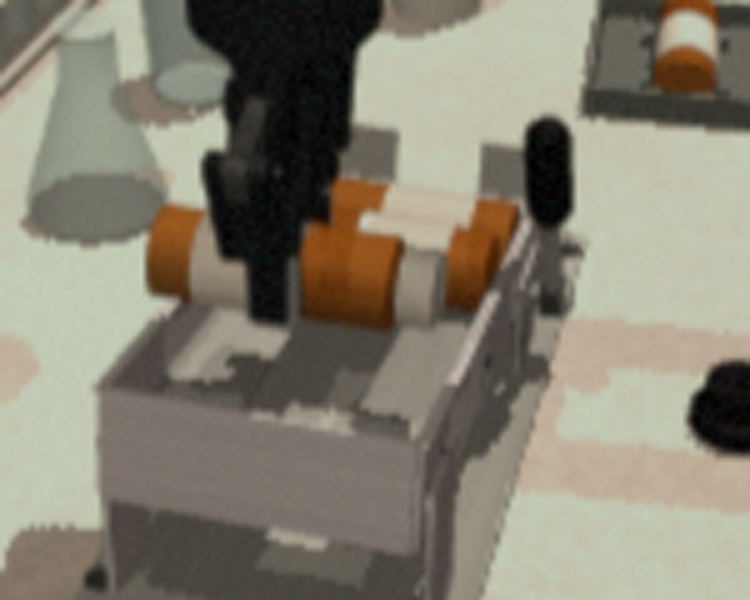

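```bash
python3 - <<'E'
from h import *
np.set_printoptions(precision=4,suppress=True)
p=[.5778,.0317,.0484]
for xc in(.5735,):
    for sx in(-.06,.06): 
        X=np.array([xc,.1363,.1516])+rz(.046)@np.array([sx,0,0]); print((proj("side",X)-[180,165]+.5)*5)
for n,uv in(("far end",(148,252)),("cap end",(441,287)),("rear far",(100,387)),("rear near",(432,432))):
    o,d=ray("side",(180+(uv[0]+.5)/5-.5,165+(uv[1]+.5)/5-.5))
    if "rear" in n: X=o+d*(.1225-o[2])/d[2]
    else: X=o+d*(.1516-o[2])/d[2]
    print(n,X,rz(-.0484)@(X-np.array([p[0],p[1],0])))
E
```

```text
[443.2829 292.8636]
[164.2422 248.6209]
far end [0.6385 0.1438 0.1516] [0.0661 0.109  0.1516]
cap end [0.5153 0.1301 0.1516] [-0.0577  0.1013  0.1516]
rear far [0.637  0.1995 0.1225] [0.0672 0.1647 0.1225]
rear near [0.5026 0.1855 0.1225] [-0.0677  0.1572  0.1225]
```

Emit:
arm_command --series '[[[0,0,-1],0,-0.4],[[0,0,-1],0,-0.4],[[0,0,-0.8],0,-0.4],[[0,0,-0.6],0,-0.4],[[0,0,-0.4],0,-0.4],[[0,0,0],0,-0.4]]'

```text
time_s: 24.75
eef_pos: [0.5785, 0.1364, 0.1738]
tcp_rot: [-0.001, -0.023, 1.0, -0.0]
force: [0.3, -0.4, -0.8]
grip_width: 0.0391
finger_force: 25.3
```

Emit:
arm_command --series '[[[0,0,-0.4],0,-0.4],[[0,0,-0.2],0,-0.4],[[0,0,0],0,-0.4]]'

```text
time_s: 25.05
eef_pos: [0.5788, 0.1363, 0.1684]
tcp_rot: [-0.0, -0.023, 1.0, -0.0]
force: [-0.4, -0.1, -1.3]
grip_width: 0.0392
finger_force: 25.3
```

Emit:
arm_command --series '[[[0,0,-0.2],0,-0.4],[[0,0,0],0,-0.4]]'

```text
time_s: 25.25
eef_pos: [0.5788, 0.1363, 0.1664]
tcp_rot: [-0.0, -0.023, 1.0, 0.0]
force: [-0.3, 0.1, -0.6]
grip_width: 0.039
finger_force: 25.3
```

Emit:
arm_command --series '[[[0,0,-0.2],0,-0.4],[[0,0,0],0,-0.4]]'

```text
time_s: 25.45
eef_pos: [0.5787, 0.1363, 0.1644]
tcp_rot: [-0.0, -0.023, 1.0, -0.0]
force: [-0.3, 0.6, -0.5]
grip_width: 0.0392
finger_force: 25.3
```

Emit:
arm_command --series '[[[0,0,-0.2],0,-0.4],[[0,0,0],0,-0.4]]'

```text
time_s: 25.65
eef_pos: [0.5787, 0.1363, 0.1623]
tcp_rot: [-0.0, -0.023, 1.0, -0.0]
force: [0.3, 0.0, -0.7]
grip_width: 0.039
finger_force: 25.3
```

Emit:
arm_command --series '[[[0,0,-0.1],0,-0.4],[[0,0,0],0,-0.4]]'

```text
time_s: 25.85
eef_pos: [0.5788, 0.1364, 0.1615]
tcp_rot: [-0.0, -0.023, 1.0, -0.0]
force: [-0.4, 0.5, -0.4]
grip_width: 0.0393
finger_force: 25.3
```

Emit:
arm_command --series '[[[0,0,-0.15],0,-0.4],[[0,0,0],0,-0.4]]'

```text
time_s: 26.05
eef_pos: [0.5788, 0.1363, 0.1599]
tcp_rot: [-0.0, -0.023, 1.0, 0.0]
force: [0.2, -0.4, -1.4]
grip_width: 0.0395
finger_force: 25.3
```

Emit:
arm_command --series '[[[0,0,-0.15],0,-0.4],[[0,0,0],0,-0.4]]'

```text
time_s: 26.25
eef_pos: [0.579, 0.1364, 0.1592]
tcp_rot: [0.0, -0.023, 1.0, -0.0]
force: [-2.2, -0.6, 4.8]
grip_width: 0.0395
finger_force: 25.7
```

Emit:
arm_command --series '[[[0,0,-0.15],0,-0.4],[[0,0,0],0,-0.4]]'

```text
time_s: 26.45
eef_pos: [0.5791, 0.1364, 0.1591]
tcp_rot: [0.0, -0.023, 1.0, -0.0]
force: [-7.9, -1.5, 14.5]
grip_width: 0.0391
finger_force: 26.7
```

Emit:
arm_command --series '[[[0,0,0.25],0,-0.4],[[0,0,0],0,-0.25],[[0,0,0],0,-0.1],[[0,0,0],0,0.05],[[0,0,0],0,0.2],[[0,0,0],0,0.3],[[0,0,0],0,0.3],[[0,0.5,1],0,0.3],[[0,0.5,1.5],0,0.3],[[0,0.3,2],0,0.3],[[0,0,3],0,0.3],[[0,0,3],0,0.3],[[-2,3,2],0,0.3],[[-2,4,0],0,0.3],[[-2,4,0],0,0.3],[[-2,4,0],0,0.3],[[-2,4,0],0,0.3],[[-2,4,0],0,0.3],[[0,0,0],0,0.3]]'

```text
time_s: 28.35
eef_pos: [0.4559, 0.3842, 0.2865]
tcp_rot: [0.001, -0.026, 1.0, 0.001]
force: [-0.7, -0.1, -0.3]
grip_width: 0.0555
finger_force: 0.0
```

```bash
python3 - <<'E'
from h import *
import cv2
t0=get_image("top");b0=get_image("side")
t=cv2.resize(t0[160:278,180:392,::-1],None,fx=3.7,fy=3.7,interpolation=cv2.INTER_CUBIC)
cv2.imwrite("pics/f.png",cv2.convertScaleAbs(t,alpha=1.5));s=state();print(s["force"],s["time_s"],s["eef_pos"])
E
```

```text
[-0.56016173 -0.46459852 -0.37140253] 28.45 [0.45822258 0.38064837 0.28599768]
```

View pics/f.png

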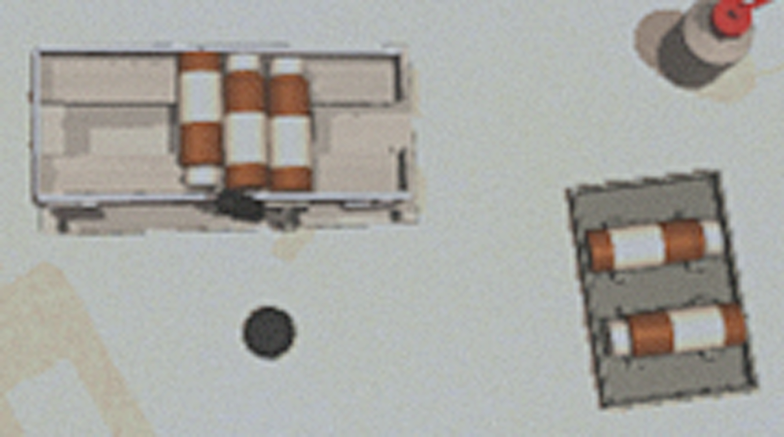

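```bash
python3 -c "from bench import bot; print(bot.sign_off())"
```

```text
the job is handed in; nothing more can be done
None
```

I handed the job in at about 28 s: the oldest vial lies in the tray's empty groove, the new vial rolled down to the back of the queue, and the lever is back at rest after one full stroke; but an earlier push, abandoned part-way, jammed the gripper on the lever at about 74 N (it counts as a fail if that was the gripper's body, limit 40 N), and I viewed 12 pictures, two over the limit of 10.

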